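Tighten the shaker's platform lock nut with an adjustable wrench

ROBOT

A 6-joint arm with a two-finger parallel gripper is mounted at the origin on the work surface. World frame = base frame: x ahead of the robot, y to its left, z up, the work surface at z = 0. Lengths are in m, angles in rad, forces in N, time in s.
With the tool pointing down it reaches from about 0.25 to 0.725 m from the base axis. Payload 4 kg.
Tool frame: the origin (TCP) lies at the very end of the fingers, on their centre line; the grasp point (between the pads) lies 19 mm behind it; z points along the fingers, y is the line along which they close (so a half turn about z gives the same grasp; the last joint's range is limited). The gripper opens to 85 mm and grips with 20 to 120 N. Pads are 22 mm wide; open, the fingers measure 114 mm over their backs; the gripper's body (76 mm by 85 mm) begins 54 mm behind the grasp point. The pads swing forward as they close: fully open they stand 13 mm farther back than shut.
Start: joints at [-1.104, 0.241, 0.005, 1.335, 0, 1.571], TCP at [0.225, -0.447, 0.192] pointing down, gripper open.
Joint ranges: [-2.72, 2.72], [-1.05, 1.87], [-1.09, 1.28], [-1.99, 2.15], [-1.42, 1.44], [-3.14, 3.14]. Speed limits (rad/s): [2.79, 2.79, 3.14, 3.14, 3.14, 3.14].

INTERFACE

Orientations are given as a unit quaternion [x, y, z, w].
In Python, from workcell import bot, vision, workorder, boxes_of gives the robot as it stands.
- The arm moves only by the tool send_rows, never from a script. Its argument "motion" is text: rows parted by semicolons, each of 5 numbers parted by spaces: the closure, from -1 (fully open) to 1 (shut), so that 0 is half open, then the shift along the tool's x, y, z in cm, then the turn about the tool's z in rad. In form: claw x y z twist; .... A call has 1 to 5 rows; each row is the pose to reach, as a shift and turn from the pose commanded when the call began, along the tool's axes at that moment; what a row does not reach only later rows make up. A row lasts 1/10 s, in which the tool goes at most 50 mm and 8.59 degrees, less where a joint would pass 70% of its speed; a pose out of reach is approached as far as the arm can. A call with a gripper value outside its range is refused whole. The fingers move at their own pace and stop on an object; the grip force is fixed at half the most. Time passes only in rows, so rows that repeat a pose let the fingers close. It gives the time, the measured TCP pose, the force, the opening and the grip force at its end, in the units of the state.
- bot.get_obs(): the state, without advancing time (a new reading comes with each control period).
- vision.camera(name): name is "side" or "top" or "wrist"; returns the picture (480x640x3 uint8, red, green, blue); there is no depth.
- vision.camera_model(name): a dict with "fov_y" (degrees; the focal length in pixels is half the picture's height over the tangent of half this angle, whatever the lens; pixels are square), "cx", "cy" (the principal point, pixels), "world_from_camera" (4x4, takes a point from camera to world coordinates); the wrist camera has in their place "hand_eye" (4x4, takes a point from camera to tool coordinates, whose origin is the TCP and whose axes are the flange's). Camera axes: x right, y down, z forward; pixel columns grow to the right and rows downward; lengths in m; the calibration is good to about 2 mm. The wrist camera is an equidistant fisheye: a pixel r from the principal point sees the ray r / f radians off the axis. A picture is of the moment at which its call begins: read the wrist's pose just before it. camera_model takes no time and is no camera call.
- workorder.job_done(): hands the job in; it is judged then, once.
Trained networks look in the newest picture that a camera, given by its name, has taken for a name from the list of things; names that differ only in an ending like _2 or _b are one class to them, and where a whole thing is asked for, a point or a joint stands for the part that bears it (a point fixed in the world has none). Each returns a list of dicts, best first, with "conf" (0 to 1); they miss things now and then, are a little off and sometimes report something else, mostly with a low value. They report only what shows in the picture. A call takes as long as a camera call. They do not tell look-alikes from the thing itself.
- boxes_of(camera, target): "rect" ([centre column, centre row, width, height] in pixels, round what is visible of it).
The state is a dict: "clock": time; "joint_pos": joint angles; "joint_vel": joint speeds; "tau": joint torques, N m; "eef_pos": TCP position; "tool_rot": TCP orientation; "ft_force": force on the tool from outside, world axes, zero at the start; "ft_torque": the same for the moment, N m; "grip_width": finger opening in m; "grasp_force": force on a finger pad.
Only numpy, scipy, OpenCV 4.12 (cv2) and the standard library are available. Lean on these libraries where they do the work, as an engineer would, in place of code of your own. Each camera call takes 0.05 s, during which the arm holds its last target. There are 200 camera calls.

TASK

The big hexagon nut that locks the shaker's platform has come loose. Slide the adjustable wrench, jaws still wide open, fully home on the nut, then roll its worm until the jaw has closed snugly on the nut, and swing the handle clockwise (seen from above) until the ridge on top of the nut points at the raised arrow on the platform, not past it. Turn the nut only with the wrench and move the jaw only by the worm, never with the fingers; leave the wrench snug on the nut and lying flat on the platform, and do not disturb the glassware, rack and box round about.

Things in the scene. Friction and masses are not known exactly. Their poses are not given: they have to be found in the camera images.
- wrench: Loose wide-mouth adjustable wrench, plain steel, 213 mm long, 0.47 kg, flat on the platform. Origin on its underside where the nut's centre sits when the wrench is home and snug. +x points out of the mouth, handle to -x, z up. Fixed jaw's inner face at y = -19 mm; moving jaw on the +y side. Throat at x = -22 mm: a nut's corner touches it when home. Jaw tips at x = +13 mm, jaws and head 16 mm high.
- jaw: The wrench's moving jaw. Origin at the lower edge of its gripping face: in the wrench's frame at x = 0, y = +19 mm when the jaws are 38 mm apart (snug on the nut), farther to +y when open. It slides along the wrench's y, driven by the worm, and is not to be pushed directly. Over the outsides of both jaws: y = -36 mm to +45 mm when open.
- worm (a joint): Turn of the worm in rad. 0: jaws 38 mm apart, exactly the nut's width; they open 2.5 mm per rad above 0. Starts at 3.2 to 4.2 (46 to 48.5 mm); stops at 5.2. Rolling the worm's top towards the nut (wrench +x) closes the jaws and lowers the value, towards the handle opens them. It stays where it is left; friction about 0.035 N m (3 N at its rim).
- worm_top (a point): Highest point of the worm, in the wrench's frame at x = -50, y = +4, z = +29.3 mm. The worm is a ribbed roller in the wrench's head, 26.6 mm in diameter, 24 mm long, its axis along the wrench's y, 13 mm proud of the head: a fingertip pressed on top and drawn across it turns it, stroke after stroke.
- handle_mid (a point): Point on top of the handle, in the wrench's frame at x = -135, y = 0, z = +14 mm. The handle is 26 mm wide and 14 mm high from x = -107 to -190 mm, its round tail (32 mm) ends at -200 mm. The wrench's mass centre is near x = -78 mm.
- nut: The hexagon nut, plain steel, 38 mm across flats, 43.9 mm across corners, 22 mm high. Origin on its axis in the platform's top face, z up. Its x axis lies along the dark ridge on its top, which points to a corner; two flats are square to its y axis. Ridge and stud stand 4 mm above the top. It only turns about its axis (friction 0.25 N m) and starts 0.5 to 0.65 rad anticlockwise of the arrow; stop 0.4 rad past it.
- ridge_tip (a point): Outer end of the ridge on top of the nut, 21 mm from the nut's axis, 26 mm above the platform.
- arrow (a point): Point on the nut's axis in the platform's top face, fixed to the platform; its x axis points along the raised dark arrow on the platform (3 mm high, 66 to 102 mm from the nut's axis), z up. The job is done when the nut's x axis points the same way.
- shaker: Fixed low laboratory shaker with a flat aluminium platform, 380 (x) by 340 (y) mm, top face 75 mm above the table. Origin on the table under the platform's centre. The nut stands at x = +60 mm, y = 0 of its frame.
- flask_a: Foil-capped conical glass flask, 72 mm wide and 118 mm high, loose on the platform's far left corner, not to be disturbed; origin under its centre.
- flask_b: The same kind of flask on the platform's far right corner, not to be disturbed.
- tube_rack: Wooden test tube rack 62 x 190 mm, 110 mm high with its tubes, left of the shaker, not to be disturbed; origin under its centre.
- tip_box: Clear box of yellow pipette tips 90 x 130 mm, 65 mm high, right of the shaker, not to be disturbed; origin under its centre.
- media_bottle: Glass bottle with blue cap, 80 mm wide, 160 mm high, to the right, not to be disturbed; origin under its centre.
- beaker: Clear beaker 72 mm wide, 85 mm high, far left, not to be disturbed; origin under its centre.
- red_bottle: Glass bottle with red cap, 60 mm wide, 120 mm high, far right, not to be disturbed; origin under its centre.
Mind the look-alikes: they are no part of the job. Several things have the shape of the wrench; the one meant has the colours described above.

How it is judged:
On the way, in this order (a step that is already met when the one before it is completed fails the run):
1. the nut sits home in the still open mouth (jaws at least 44 mm apart) (x of nut in the frame of wrench between -0.008 and 0.01 m and y of nut in the frame of wrench between -0.006 and 0.018 m and z of nut in the frame of wrench between -0.01 and 0.008 m and y of jaw in the frame of wrench above 0.025 m), for 0.2 s.
2. the jaw is rolled snug on the nut (jaws at most 40.5 mm apart), the nut not yet at the arrow (x of nut in the frame of wrench between -0.008 and 0.01 m and y of nut in the frame of wrench between -0.006 and 0.018 m and z of nut in the frame of wrench between -0.01 and 0.008 m and y of jaw in the frame of wrench below 0.0215 m and y of ridge_tip in the frame of arrow above 0.005 m), for 0.2 s.
3. the nut is turned to the arrow with the jaw still snug (x of nut in the frame of wrench between -0.008 and 0.01 m and y of nut in the frame of wrench between -0.006 and 0.018 m and z of nut in the frame of wrench between -0.01 and 0.008 m and y of jaw in the frame of wrench below 0.0215 m and angle between the x axis of nut and the x axis of arrow, either way round below 0.1 rad), for 0.2 s.
At the end, for the whole second after the job is handed in: The nut's ridge points at the arrow to within 0.10 rad either way; the wrench lies flat (tilt under 0.08 rad) and at rest with the nut in its mouth (nut centre -8 to +10 mm along and -6 to +18 mm across from the wrench's origin) and the jaws at most 40.5 mm apart (all of step 3 and angle between wrench's own z axis and vertical below 0.08 rad and linear speed of wrench below 0.01 m/s and angular speed of wrench below 0.05 rad/s); the robot touches nothing.
It fails at once if the robot pushes on the nut itself with more than 4 N (contact force between any of the arm, the fingers and nut above 4 N).
It fails at once if the robot pushes or squeezes the moving jaw itself with more than 6 N (contact force between any of the arm, the fingers and jaw above 6 N).
It fails at once if the nut is turned more than 0.2 rad past the arrow (y of ridge_tip in the frame of arrow below -0.0042 m).
It fails at once if a flask, rack, box, bottle or beaker is moved more than 30 mm (distance of any of flask_a, flask_b, tube_rack, tip_box, media_bottle, beaker, red_bottle from where it was at the start of the episode above 0.03 m).
It fails at once if one of them is tipped by more than 0.35 rad (angle between any of flask_a, flask_b, tube_rack, tip_box, media_bottle, beaker, red_bottle's own z axis and vertical above 0.35 rad).
It also fails if it takes over 64 s, if anything falls off the work surface, if the arm or the gripper's body presses on something with over 40 N, if the wrist force passes 120 N, or if a joint passes its speed limit or range.

## Working session

There is one attempt and no reset: what is moved stays moved. The work goes in short steps, Python scripts to look and compute and a tool call to move; the robot and the scene stay as the last step left them, time stands still between calls to the robot, and variables do not carry over. Pictures are saved under pics/ and viewed, at most 10 in all, crops included, and the job is handed in when it is done.

Besides the shell and the picture viewer there is one more tool, called after "Call:" as a command line: name --argument value ..., lists and objects as JSON in quotes. send_rows: Moves the arm, as the interface text tells. Its arguments: {"type":"object","properties":{"motion":{"type":"string"}},"required":["motion"]}

```bash
ls; mkdir -p pics
python3 - <<'E'
from workcell import bot, vision, workorder, boxes_of
import cv2,numpy as np
o=bot.get_obs();print({k:np.round(v,3) for k,v in o.items()})
for c in ['top','side']:
    im=vision.camera(c);cv2.imwrite(f'pics/{c}0.png',im[:,:,::-1])
    print(c,vision.camera_model(c))
    for t in ['wrench','nut','arrow','worm','shaker']:
        try:print(t,[(np.round(b['rect']),round(b['conf'],2)) for b in boxes_of(c,t)][:4])
        except Exception as e:print(t,e)
print(vision.camera_model('wrist'))
E
```

```text
pics
{'clock': np.float64(0.0), 'joint_pos': array([-1.104,  0.241,  0.004,  1.335, -0.   ,  1.571]), 'joint_vel': array([ 0.002, -0.001, -0.001, -0.001, -0.001,  0.   ]), 'tau': array([ 1.0000e-03, -3.7232e+01,  2.5241e+01,  1.7000e-02,  0.0000e+00,
        0.0000e+00]), 'eef_pos': array([ 0.225, -0.446,  0.191]), 'tool_rot': array([ 0.973,  0.231, -0.   , -0.001]), 'ft_force': array([ 0.414,  0.446, -1.558]), 'ft_torque': array([-0.044,  0.022, -0.011]), 'grasp_force': np.float64(0.0), 'grip_width': np.float64(0.085)}
top {'fov_y': 44.84922773345504, 'cx': 311.27802621315027, 'cy': 236.79132917523447, 'world_from_camera': array([[ 0.00973476, -0.98358624,  0.18017586,  0.13952563],
       [-0.99987545, -0.01181309, -0.01046559,  0.0399638 ],
       [ 0.01242224, -0.18005154, -0.98357874,  1.82477671],
       [ 0.        ,  0.        ,  0.        ,  1.        ]])}
wrench [(array([401., 304.,  48.,  64.]), 0.87), (array([176., 310.,  66.,  40.]), 0.86), (array([326., 229.,  56.,  66.]), 0.82), (array([430., 168.,  26.,  24.]), 0.75)]
nut [(array([301., 190.,  14.,  14.]), 0.49), (arr
[... 971 characters left out ...]
arrow [(array([268., 256., 177.,  93.]), 0.83)]
worm [(array([408., 409.,  25.,  14.]), 0.81), (array([299., 226.,  14.,  13.]), 0.61), (array([401., 216.,   9.,   7.]), 0.6)]
shaker [(array([268., 256., 176.,  95.]), 0.98), (array([172., 332.,  41.,  53.]), 0.51)]
{'fov_y': 65.70646984690485, 'cx': 324.86223408380147, 'cy': 241.38356115332226, 'hand_eye': array([[-1.13735796e-04, -9.46192390e-01, -3.23604617e-01,
         8.46216223e-02],
       [ 9.99999988e-01, -1.40269825e-04,  5.86717399e-05,
        -5.62336195e-05],
       [-1.00906717e-04, -3.23604607e-01,  9.46192395e-01,
        -1.82263407e-01],
       [ 0.00000000e+00,  0.00000000e+00,  0.00000000e+00,
         1.00000000e+00]])}
```

Run:
```python
import cv2,numpy as np
t=cv2.imread('pics/top0.png')[130:290,200:400];s=cv2.imread('pics/side0.png')[190:310,160:380]
a=cv2.resize(t,None,fx=3.5,fy=3.5,interpolation=cv2.INTER_CUBIC)
cv2.imwrite('pics/a.png',a)
b=cv2.resize(s,None,fx=3.5,fy=3.5,interpolation=cv2.INTER_CUBIC)
cv2.imwrite('pics/b.png',b)
```

```text
(no output)
```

View pics/a.png

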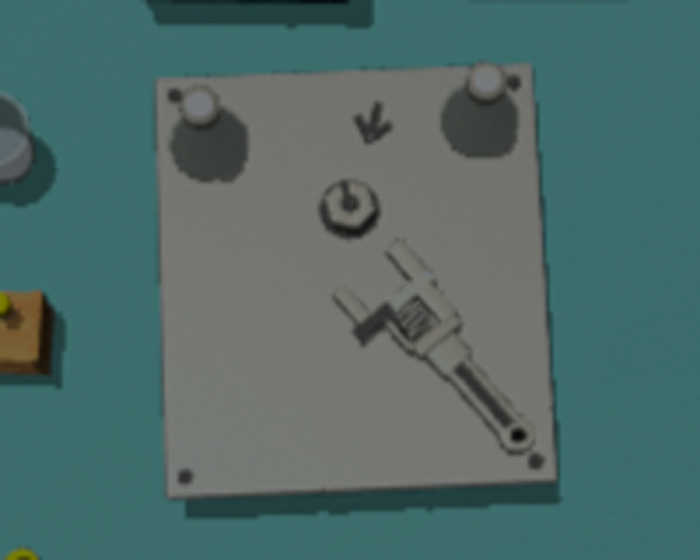

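View pics/b.png

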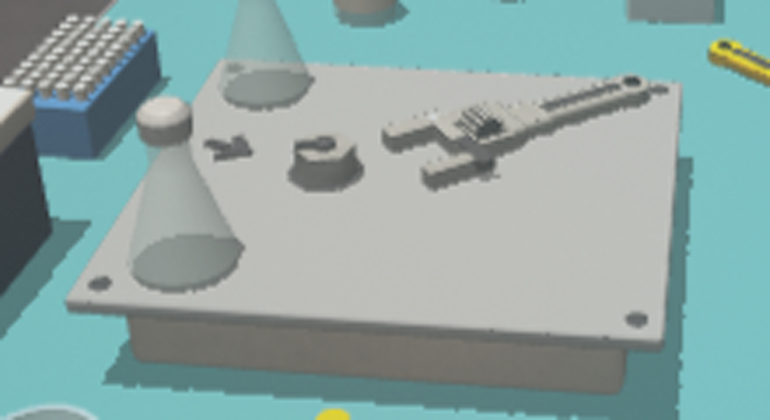

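```bash
cat > h.py <<'E'
from workcell import bot, vision, workorder, boxes_of
import cv2,numpy as np
from scipy.spatial.transform import Rotation as R
def cam(name,obs=None):
    m=vision.camera_model(name);f=240/np.tan(np.radians(m['fov_y']/2))
    if name!='wrist': T=np.array(m['world_from_camera'])
    else:
        o=obs or bot.get_obs();T0=np.eye(4);T0[:3,:3]=R.from_quat(o['tool_rot']).as_matrix();T0[:3,3]=o['eef_pos'];T=T0@np.array(m['hand_eye'])
    return m['cx'],m['cy'],f,T
def px2w(name,uv,z,obs=None):
    cx,cy,f,T=cam(name,obs);a=(np.array(uv,float)-[cx,cy])/f
    if name=='wrist':
        r=np.linalg.norm(a);d=np.r_[a/r*np.sin(r),np.cos(r)] if r>0 else np.array([0,0,1.])
    else: d=np.r_[a,1]
    d=T[:3,:3]@d;p=T[:3,3];return p+d*(z-p[2])/d[2]
def w2px(name,P,obs=None):
    cx,cy,f,T=cam(name,obs);q=T[:3,:3].T@(np.array(P)-T[:3,3])
    if name=='wrist':
        r=np.hypot(q[0],q[1]);t=np.arctan2(r,q[2]);return np.array([cx,cy])+f*t*q[:2]/r
    return np.array([cx,cy])+f*q[:2]/q[2]
def alpha(o):  # world heading of tool x
    m=R.from_quat(o['tool_rot']).as_matrix();return np.arctan2(m[1,0],m[0,0])
def totool(o,P):  # shift in cm along tool axes from current tcp to P
    m=R.from_quat(o['tool_rot']).as_matrix();return 100*m.T@(np.array(P)-o['eef_pos'])
E
python3 - <<'E'
from h import *
for n,(u,v),z in [('nut',(349,205),.1),('stud',(349,203),.101),('ridge',(349,185),.101),('arrowhead',(370,142),.078),('arrowtail',(380,103),.078),('tail',(517,435),.085),('worm',(415,318),.1),('corner',(155,80),.075),('corner',(555,480),.075),('c',(168,497),.075),('c',(532,66),.075)]:
    print(n,px2w('top',(u/3.5+200,v/3.5+130),z).round(3))
E
```

```text
nut [0.605 0.058 0.1  ]
stud [0.607 0.058 0.101]
ridge [0.623 0.059 0.101]
arrowhead [0.669 0.041 0.078]
arrowtail [0.706 0.032 0.078]
tail [ 0.406 -0.089  0.085]
worm [ 0.505 -0.     0.1  ]
corner [0.725 0.234 0.075]
corner [ 0.368 -0.123  0.075]
c [0.35  0.211 0.075]
c [ 0.743 -0.104  0.075]
```

Call:
send_rows --motion "-1 0 0 -5 0; -1 0 0 -10 0; -1 4 -2.6 -11 -0.05; -1 8 -5.2 -11 -0.1; -1 12 -7.8 -11 -0.15"

```text
clock: 1.1
eef_pos: [0.2978, -0.3221, 0.3027]
tool_rot: [0.953, 0.304, 0.001, 0.001]
ft_force: [0.9, -0.6, 0.2]
grip_width: 0.0853
grasp_force: 0.0
```

Call:
send_rows --motion "-1 4 -2.6 0 -0.05; -1 8 -5.2 0 -0.1; -1 12 -7.8 0 -0.1; -1 16 -10.4 0 -0.1; -1 20 -13 1 -0.1"

```text
clock: 1.6
eef_pos: [0.3862, -0.0995, 0.2932]
tool_rot: [0.937, 0.351, 0.002, 0.001]
ft_force: [1.5, -0.5, -0.6]
grip_width: 0.0853
grasp_force: 0.0
```

Call:
send_rows --motion "-1 5 0 0 0; -1 10 0 0 0; -1 14 0 0 0; -1 14 0 0 0"

```text
clock: 2.0
eef_pos: [0.4933, -0.0059, 0.2904]
tool_rot: [0.936, 0.353, -0.0, -0.001]
ft_force: [-0.8, 0.3, 0.9]
grip_width: 0.0852
grasp_force: 0.0
```

Run:
```python
from h import *
o=bot.get_obs();print(o['eef_pos'],alpha(o),o['joint_pos'].round(2))
im=vision.camera('wrist');cv2.imwrite('pics/w1.png',im[:,:,::-1])
np.save('o1.npy',o,allow_pickle=True)
for t in ['wrench','nut','arrow','worm']:
    print(t,[(np.round(b['rect']),round(b['conf'],2)) for b in boxes_of('wrist',t)][:4])
for P in [(0.605,.058,.1),(.447,-.052,.09)]:print(w2px('wrist',P,o))
```

```text
[ 0.4932948  -0.00590944  0.29035388] 0.7221448929176864 [-0.01  0.21  0.22  1.58  0.    2.41]
wrench [(array([324., 218.,  87., 187.]), 0.88), (array([ 34., 133.,  68.,  37.]), 0.87), (array([350., 396., 130.,  42.]), 0.72), (array([326., 186.,  20.,  22.]), 0.7)]
nut [(array([351.,  76.,  42.,  37.]), 0.69)]
arrow [(array([315., 164., 408., 328.]), 0.68)]
worm [(array([328., 187.,  22.,  24.]), 0.66), (array([  3., 139.,   6.,  17.]), 0.42)]
[351.26939421  77.98759145]
[328.45014227 257.60934224]
```

View pics/w1.png

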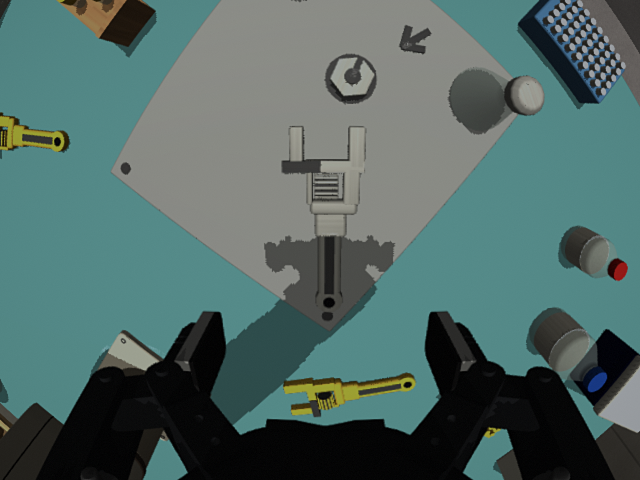

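Run:
```python
from h import *
o=np.load('o1.npy',allow_pickle=True).item()
im=cv2.imread('pics/w1.png')
a=cv2.resize(im[30:320,270:440],None,fx=2,fy=2,interpolation=cv2.INTER_CUBIC)
b=cv2.resize(im[20:110,310:440],None,fx=5,fy=5,interpolation=cv2.INTER_CUBIC)
c=np.zeros((600,800,3),np.uint8);c[:580,:340]=a;c[:450,345:800]=b[:,:455]
cv2.imwrite('pics/c1.png',c)
```

```text
(no output)
```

View pics/c1.png

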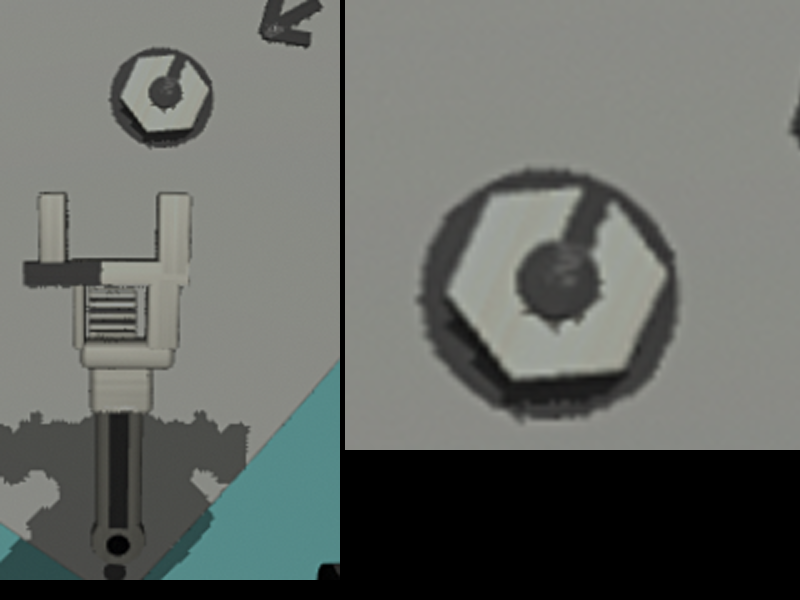

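Run:
```python
from h import *
o=np.load('o1.npy',allow_pickle=True).item()
B=lambda u,v:((u-345)/5+310,v/5+20); A=lambda u,v:(u/2+270,v/2+30)
w=lambda p,z:px2w('wrist',p,z,o)[:2]
C=np.array([w(B(*c),.097) for c in [(597,193),(668,272),(627,372),(512,380),(447,292),(492,195)]])
ctr=C.mean(0);d=C-ctr;print('nut',ctr.round(4),np.linalg.norm(d,axis=1).round(4))
a=np.unwrap(np.arctan2(d[:,1],d[:,0]));print('angles',(a+np.arange(6)*np.pi/3).round(3))
s=w(B(557,283),.101);print('stud',s.round(4))
for p in [(285,32,1),(262,32,1)]:
    q=w(A(p[0],p[1]),.078);print('arrow pt',q.round(4),np.arctan2(*(q-ctr)[::-1]),np.linalg.norm(q-ctr))
h=w(A(118,545),.089);n=w(A(118.5,415),.089)
print('hole',h,'axis',np.arctan2(*(n-h)[::-1]))
for nm,p in dict(fixtip_in=(158,193),fixtip_out=(191,193),movtip_in=(68,193),movtip_out=(39,193),worm=(117,312),necktopL=(95,415),necktopR=(142,415),hole=(118,545),tail=(118,563)).items():
    q=w(A(*p),.091 if 'tip' in nm else .1043 if nm=='worm' else .089);psi=.722
    e=q-h;u=np.array([np.cos(psi),np.sin(psi)]);v=np.array([-u[1],u[0]]);print(nm,q.round(4),'along',round(e@u*1000,1),'across',round(e@v*1000,1))
```

```text
nut [0.6072 0.0581] [0.0204 0.0222 0.0226 0.0218 0.0219 0.0221]
angles [0.329 0.333 0.338 0.3   0.294 0.299]
stud [0.6067 0.0581]
arrow pt [0.6795 0.0352] -0.3070154277735972 0.07576610227962668
arrow pt [0.6705 0.0439] -0.22061053247002554 0.06484643437871568
hole [ 0.40496456 -0.09016847] axis 0.722773798558281
fixtip_in [0.5672 0.0266] along 199.0 across -19.6
fixtip_out [0.5786 0.0142] along 199.3 across -36.4
movtip_in [0.5371 0.0608] along 198.9 across 25.9
movtip_out [0.5275 0.072 ] along 199.1 across 40.7
worm [0.5088 0.0028] along 139.4 across 1.2
necktopL [ 0.4564 -0.0278] along 79.8 across 12.8
necktopR [ 0.4733 -0.0469] along 79.9 across -12.7
hole [ 0.405  -0.0902] along 0.0 across 0.0
tail [ 0.3959 -0.0982] along -12.1 across -0.1
```

Call:
send_rows --motion "-1 -2 0.1 0 -0.14; -1 -4 0.2 1 -0.28; -1 -6 0.4 2 -0.42; -1 -7.2 0.5 3 -0.56; -0.6 -7.2 0.5 4 -0.7"

```text
clock: 2.75
eef_pos: [0.4376, -0.0623, 0.2526]
tool_rot: [0.759, 0.651, 0.0, 0.001]
ft_force: [0.5, 0.4, 0.1]
grip_width: 0.0733
grasp_force: 0.0
```

Call:
send_rows --motion "-0.5 0 0 1 -0.14; -0.5 0 0 2 -0.28; -0.5 0 0 3 -0.42; -0.5 0 0 4 -0.56; -0.5 0 0 5 -0.7"

```text
clock: 3.25
eef_pos: [0.4388, -0.0613, 0.2023]
tool_rot: [0.489, 0.872, 0.0, 0.001]
ft_force: [-0.7, -0.2, 0.7]
grip_width: 0.0639
grasp_force: 0.0
```

Call:
send_rows --motion "-0.5 0 0 0 -0.14; -0.5 0 0 0 -0.28; -0.5 0 0 0 -0.42; -0.5 0 0 0 -0.56; -0.5 0 0 0 -0.7"

```text
clock: 3.75
eef_pos: [0.4387, -0.0613, 0.2026]
tool_rot: [0.16, 0.987, -0.0, 0.001]
ft_force: [0.2, -0.6, -0.6]
grip_width: 0.0639
grasp_force: 0.0
```

Call:
send_rows --motion "-0.5 0 0 0 -0.14; -0.5 0 0 0 -0.28; -0.5 0 0 0 -0.42; -0.5 0 0 0 -0.56; -0.5 0 0 0 -0.7"

```text
clock: 4.25
eef_pos: [0.4388, -0.0613, 0.2027]
tool_rot: [-0.188, 0.982, -0.0, 0.001]
ft_force: [-0.7, -0.9, 0.2]
grip_width: 0.0637
grasp_force: 0.0
```

Call:
send_rows --motion "-0.5 0 0 0 -0.14; -0.5 0 0 0 -0.28; -0.5 0 0 0 -0.34; -0.5 0 0 0 -0.34"

```text
clock: 4.65
eef_pos: [0.4389, -0.0612, 0.2026]
tool_rot: [-0.349, 0.937, -0.0, 0.0]
ft_force: [0.1, 0.4, 0.1]
grip_width: 0.0639
grasp_force: 0.0
```

Run:
```python
from h import *
o=bot.get_obs();print(o['clock'],o['eef_pos'].round(4),alpha(o)+2*np.pi,o['joint_pos'].round(2),o['grip_width'])
print(totool(o,[.4429,-.0568,.078]).round(2))
im=vision.camera('wrist');cv2.imwrite('pics/w2.png',im[:,:,::-1])
np.save('o2.npy',o,allow_pickle=True)
for n,P in dict(hole=(.405,-.0902,.089),hm=(.4429,-.0568,.089),nut=(.607,.058,.097)).items():print(n,w2px('wrist',P,o).round())
```

```text
4.65 [ 0.4389 -0.0612  0.2026] 3.854381321837514 [-0.14  0.12 -0.11  1.33 -0.   -0.85] 0.0638532014573844
[-0.59  0.08 12.46]
hole [326. 166.]
hm [326. 226.]
nut [307. 410.]
```

View pics/w2.png

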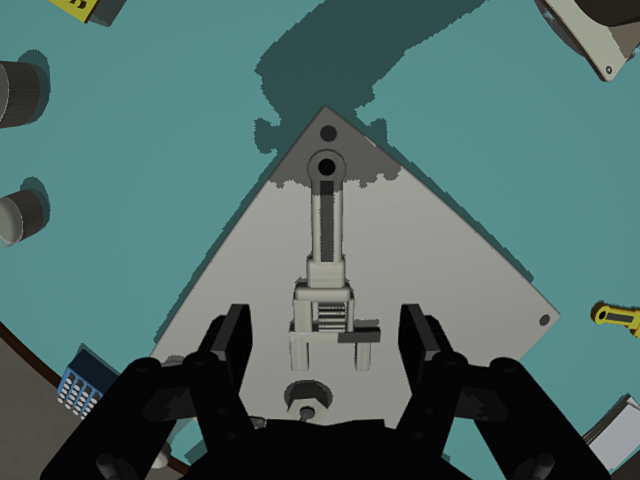

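Call:
send_rows --motion "-0.5 -0.3 0 4.5 0; -0.5 -0.6 0.1 9 0; -0.5 -0.6 0.1 11.5 0; -0.5 -0.6 0.1 12.4 0; -0.5 -0.6 0.1 12.4 0"

```text
clock: 5.2
eef_pos: [0.4424, -0.0557, 0.0773]
tool_rot: [-0.349, 0.937, 0.0, -0.001]
ft_force: [-0.0, -0.1, -0.0]
grip_width: 0.0641
grasp_force: 0.0
```

Call:
send_rows --motion "0.9 0 0 0 0; 0.9 0 0 0 0; 0.9 0 0 0 0; 0.9 0 0 0 0; 0.9 0 0 0 0"

```text
clock: 5.7
eef_pos: [0.4438, -0.0555, 0.0784]
tool_rot: [-0.35, 0.937, -0.0, 0.0]
ft_force: [-0.8, 0.1, -0.4]
grip_width: 0.0045
grasp_force: 0.0
```

Run:
```python
from h import *
o=bot.get_obs();print(o['clock'],o['eef_pos'].round(4),o['grip_width'],o['grasp_force'])
im=vision.camera('wrist');s=vision.camera('side')
c=np.zeros((480,800,3),np.uint8);c[:,:480]=im[:,80:560,::-1];c[:240,480:]=cv2.resize(s[190:310,200:360,::-1],(320,240));
t=vision.camera('top');c[240:,480:]=cv2.resize(t[170:290,250:410,::-1],(320,240))
cv2.imwrite('pics/w3.png',c)
```

```text
5.7 [ 0.4438 -0.0555  0.0784] 0.004474692924845545 0.0
```

View pics/w3.png

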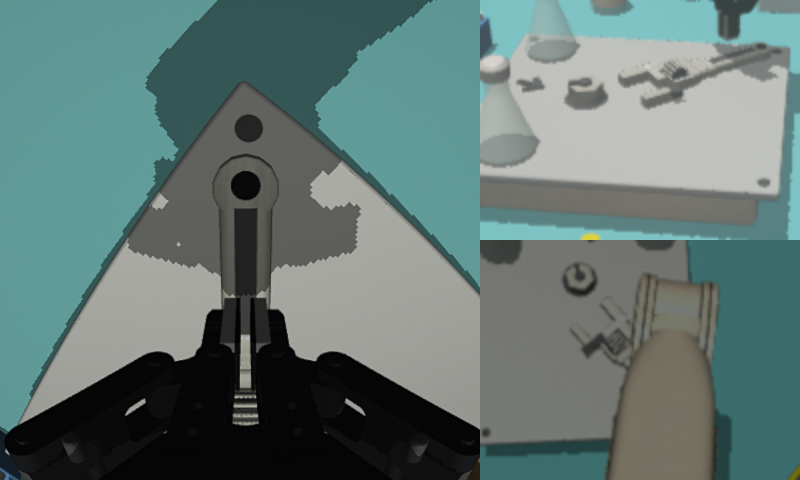

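Run:
```python
from h import *
o=bot.get_obs()
print('tcp in side',w2px('side',o['eef_pos']),'top of +1.5cm',w2px('side',o['eef_pos']+[0,0,.015]))
print('hole wrist pred (crop: col-80)',w2px('wrist',(.405,-.0902,.089),o)-[80,0])
print('hole side pred crop',(w2px('side',(.405,-.0902,.089))-[200,190])*2+[480,0])
print('tcp wrist',w2px('wrist',o['eef_pos'],o)-[80,0], w2px('wrist',o['eef_pos']+[0,0,.011],o)-[80,0])
im=cv2.imread('pics/w3.png');cv2.imwrite('pics/w3c.png',np.hstack([cv2.resize(im[0:100,640:800],None,fx=2.5,fy=2.5,interpolation=cv2.INTER_CUBIC),cv2.resize(im[240:440,165:325],(400,500))[:250]]))
```

```text
tcp in side [323.22424758 220.87538617] top of +1.5cm [323.27347875 215.93002532]
hole wrist pred (crop: col-80) [243.36387869 184.29415326]
hole side pred crop [758.31998559  44.77168544]
tcp wrist [245.36189884 276.44354718] [245.3835781  285.29709351]
```

View pics/w3c.png

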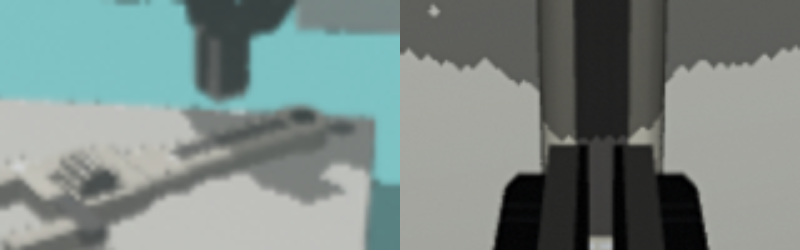

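Run:
```python
from h import *
o=bot.get_obs();m=R.from_quat(o['tool_rot']).as_matrix()
for d in range(0,45,5):
    P=o['eef_pos']+m@[.011,0,-d/1000]; Q=o['eef_pos']+m@[0,0,-d/1000]
    print(d,'wrist row',w2px('wrist',P,o)[1].round(1),'side',w2px('side',Q)[1].round(1))
print(o['ft_force'],o['joint_pos'])
```

```text
0 wrist row 257.4 side 220.9
5 wrist row 260.9 side 219.2
10 wrist row 264.7 side 217.6
15 wrist row 268.6 side 215.9
20 wrist row 272.7 side 214.3
25 wrist row 277.0 side 212.6
30 wrist row 281.6 side 210.9
35 wrist row 286.4 side 209.2
40 wrist row 291.5 side 207.5
[ 0.02197322 -0.00524257 -1.18151797] [-1.24501484e-01  2.24699917e-01 -3.29849002e-01  1.01609418e+00
 -1.56281265e-05 -8.39719161e-01]
```

Call:
send_rows --motion "-0.3 0 0 0 0; -0.3 0 0 0 0; -0.3 0 0 1 0; -0.3 0 0 2 0; -0.3 0 0 2.4 0"

```text
clock: 6.35
eef_pos: [0.4421, -0.0553, 0.0522]
tool_rot: [-0.35, 0.937, 0.001, -0.001]
ft_force: [-0.8, -0.2, -0.1]
grip_width: 0.0554
grasp_force: 0.0
```

Call:
send_rows --motion "-0.3 0 0 0.2 0; 0.9 0 0 0.3 0; 0.9 0 0 0.3 0; 0.9 0 0 0.3 0; 0.9 0 0 0.3 0"

```text
clock: 6.85
eef_pos: [0.4438, -0.0556, 0.0512]
tool_rot: [-0.35, 0.937, -0.0, 0.0]
ft_force: [-0.1, -0.5, -0.4]
grip_width: 0.0041
grasp_force: 0.0
```

Call:
send_rows --motion "1 0 0 0.2 0; 1 0 0 0.4 0"

```text
clock: 7.05
eef_pos: [0.4441, -0.0556, 0.0495]
tool_rot: [-0.35, 0.937, -0.001, 0.001]
ft_force: [-10.6, 1.6, 35.6]
grip_width: -0.0
grasp_force: 17.9
```

Call:
send_rows --motion "1 0 0 0.2 0; 1 0 0 0.4 0"

```text
clock: 7.25
eef_pos: [0.4443, -0.0557, 0.0493]
tool_rot: [-0.35, 0.937, -0.001, 0.002]
ft_force: [-20.6, 1.9, 66.6]
grip_width: -0.0004
grasp_force: 33.5
```

Run:
```python
from h import *
o=bot.get_obs();print(o['clock'],o['eef_pos'].round(4),o['joint_pos'].round(3),o['ft_force'].round(2))
im=vision.camera('wrist');s=vision.camera('side')
c=np.zeros((480,800,3),np.uint8);c[:,:400]=im[:,120:520,::-1];c[:300,400:]=cv2.resize(s[180:255,280:380,::-1],(400,300),interpolation=cv2.INTER_CUBIC)
cv2.imwrite('pics/w4.png',c)
```

```text
7.25 [ 0.4443 -0.0557  0.0493] [-0.125  0.256 -0.374  0.936 -0.    -0.84 ] [-20.63   1.88  66.65]
```

View pics/w4.png

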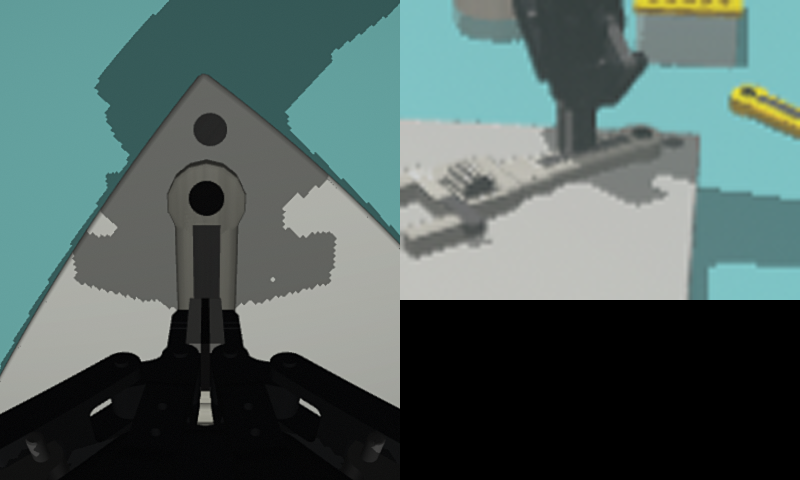

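Call:
send_rows --motion "1 0 0 -1 0; -0.3 0 0 -2 0; -0.3 0 0 -2 0; -0.3 0 0 -2 0; -0.3 0 0 -2 0"

```text
clock: 7.85
eef_pos: [0.4428, -0.0554, 0.062]
tool_rot: [-0.35, 0.937, 0.0, -0.001]
ft_force: [0.6, -0.3, 0.2]
grip_width: 0.0553
grasp_force: 0.0
```

Call:
send_rows --motion "-0.3 0 0 1 0; -0.3 0 0 2 0; -0.3 0 0 2.4 0; -0.3 0 0 2.5 0; -0.3 0 0 2.5 0"

```text
clock: 8.35
eef_pos: [0.4431, -0.0555, 0.0374]
tool_rot: [-0.35, 0.937, 0.0, -0.0]
ft_force: [-0.2, 1.7, 0.1]
grip_width: 0.0555
grasp_force: 0.0
```

Call:
send_rows --motion "0.9 0 0 0 0; 0.9 0 0 0 0; 0.9 0 0 0 0; 0.9 0 0 0 0; 0.9 0 0 0 0"

```text
clock: 8.85
eef_pos: [0.4438, -0.0554, 0.0385]
tool_rot: [-0.35, 0.937, -0.0, 0.0]
ft_force: [-1.8, 0.9, 6.0]
grip_width: 0.0243
grasp_force: 60.8
```

Call:
send_rows --motion "0.9 -0.5 1.0 0 0.09; 0.9 -1 2 0 0.18; 0.9 -1.5 3 0 0.27; 0.9 -1.9 4 0 0.34; 0.9 -2.3 4.8 0 0.405"

```text
clock: 9.35
eef_pos: [0.4299, -0.0059, 0.0386]
tool_rot: [-0.153, 0.988, -0.002, 0.001]
ft_force: [-0.3, -5.7, 4.8]
grip_width: 0.0247
grasp_force: 60.7
```

Run:
```python
from h import *
o=bot.get_obs();print(o['clock'],o['eef_pos'].round(4),alpha(o)+2*np.pi,o['ft_force'].round(1),o['ft_torque'].round(2),o['grip_width'])
im=vision.camera('wrist');t=vision.camera('top')
cv2.imwrite('pics/t5.png',t[:,:,::-1]);cv2.imwrite('pics/w5.png',im[:,:,::-1]);np.save('o5.npy',o,allow_pickle=True)
for c in ['top','side']:
    if c=='side': s=vision.camera('side');cv2.imwrite('pics/s5.png',s[:,:,::-1])
    for tt in ['wrench','nut','worm']: print(c,tt,[(np.round(b['rect']),round(b['conf'],2)) for b in boxes_of(c,tt)][:3])
c=np.zeros((600,800,3),np.uint8);c[:240,:320]=cv2.resize(im[:,:,::-1],(320,240))
c[:600,320:]=cv2.resize(t[160:260,270:350,::-1],(480,600),interpolation=cv2.INTER_CUBIC)
c[240:540,:320]=cv2.resize(s[195:270,235:315,::-1],(320,300),interpolation=cv2.INTER_CUBIC)
cv2.imwrite('pics/c5.png',c)
```

```text
9.35 [ 0.4299 -0.0059  0.0386] 3.4480143367237117 [-0.3 -5.7  4.8] [-1.07  0.23  0.13] 0.02467291974486088
top wrench [(array([398., 304.,  53.,  63.]), 0.98), (array([177., 310.,  70.,  45.]), 0.59), (array([304., 211.,  23.,  24.]), 0.41)]
top nut [(array([300., 192.,  14.,  15.]), 0.51)]
top worm [(array([167., 312.,  12.,  11.]), 0.49)]
side wrench [(array([312., 236.,  81.,  19.]), 0.93), (array([402., 405.,  86., 103.]), 0.86), (array([393., 217.,  62.,  29.]), 0.8)]
side nut [(array([252., 235.,  20.,  14.]), 0.8)]
side worm [(array([407., 411.,  23.,  19.]), 0.66), (array([294., 231.,  12.,  10.]), 0.56), (array([402., 215.,   7.,   6.]), 0.45)]
```

View pics/c5.png

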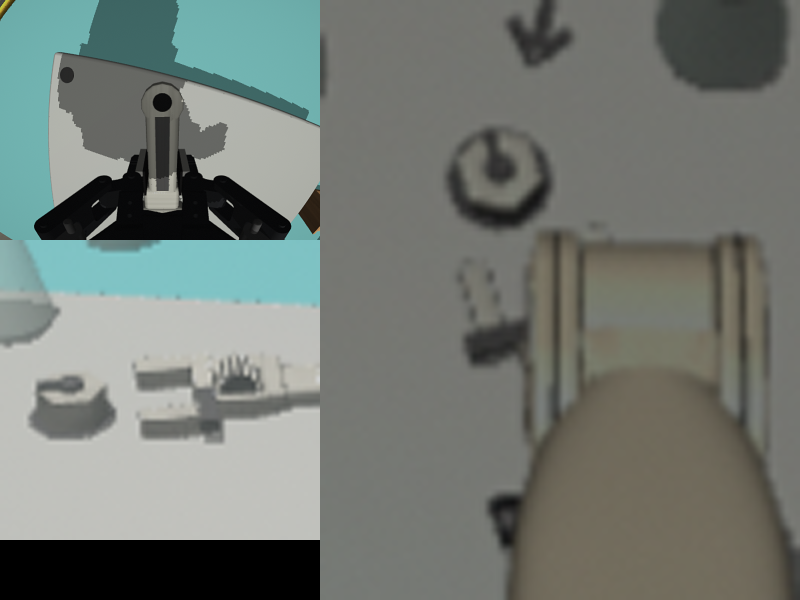

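Run:
```python
from h import *
o=np.load('o5.npy',allow_pickle=True).item()
im=cv2.imread('pics/w5.png')
g=cv2.cvtColor(im,cv2.COLOR_BGR2GRAY)[180:230,300:350];ys,xs=np.where(g<25);hp=(xs.mean()+300,ys.mean()+180)
h=px2w('wrist',hp,.089,o)[:2];psi=alpha(o)+np.pi;u=np.array([np.cos(psi),np.sin(psi)]);v=np.array([-u[1],u[0]])
O=h+.1855*u;nut=np.array([.607,.058]);e=nut-O
print('hole',hp,h.round(4),'psi',psi,'origin',O.round(4),'nut in wrench mm',(e@u*1000).round(1),(e@v*1000).round(1))
q=np.array([o['eef_pos'][:2]-h]);print('tcp from hole',(q@u)*1000,(q@v)*1000)
for n,p in dict(fix_in=(.013,-.019),fix_out=(.013,-.036),mov_in=(.013,.0265)).items():print(n,w2px('side',np.r_[O+p[0]*u+p[1]*v,.091]).round(1))
for n,uv in dict(fix=(268.7,225.5),mov=(269.7,237.5)).items(): print(n,((px2w('side',uv,.091)[:2]-O)@np.c_[u,v]*1000).round(1))
print('nut stud side',w2px('side',(.607,.058,.101)))
```

```text
hole (np.float64(324.212927756654), np.float64(204.53041825095056)) [ 0.3809 -0.0211] psi 0.3064216831339186 origin [0.5578 0.0348] nut in wrench mm 53.9 7.2
tcp from hole [51.33781292] [-0.2335674]
fix_in [267.6 226.5]
fix_out [267.3 223.3]
mov_in [268.5 235.5]
fix [ 10.  -23.7]
mov [10.6 36.8]
nut stud side [251.37682299 229.26476303]
```

Call:
send_rows --motion "0.9 -0.5 0.12 0 -0.01; 0.9 -1.5 0.13 0 -0.01; 0.9 -2.5 0.13 0 -0.01; 0.9 -3.2 0.13 0 -0.01; 0.9 -3.8 0.13 0 -0.01"

```text
clock: 10.3
eef_pos: [0.4567, 0.0059, 0.0384]
tool_rot: [-0.159, 0.987, -0.002, -0.008]
ft_force: [-23.4, -7.0, 30.1]
grip_width: 0.0247
grasp_force: 63.7
```

Call:
send_rows --motion "0.9 -0.4 0 0 0; 0.9 -0.8 0 0 0; 0.9 -1.1 0 0 0; 0.9 -1.2 0 0 0"

```text
clock: 10.7
eef_pos: [0.4688, 0.0099, 0.0385]
tool_rot: [-0.159, 0.987, -0.001, -0.007]
ft_force: [-20.9, -6.9, 27.1]
grip_width: 0.0243
grasp_force: 63.3
```

```bash
cat > m.py <<'E'
from h import *
def meas(tag,nut=(.607,.058)):
    o=bot.get_obs();im=vision.camera('wrist');cv2.imwrite(f'pics/w{tag}.png',im[:,:,::-1])
    g=cv2.cvtColor(im,cv2.COLOR_RGB2GRAY)[170:240,290:360]
    n,l,st,ce=cv2.connectedComponentsWithStats((g<25).astype(np.uint8))
    k=min(range(1,n),key=lambda i:abs(st[i,4]-400)+10*abs(st[i,2]-st[i,3]));hp=ce[k]+[290,170]
    h=px2w('wrist',hp,.089,o)[:2];psi=alpha(o)+np.pi
    psi=(psi+np.pi)%(2*np.pi)-np.pi
    u=np.array([np.cos(psi),np.sin(psi)]);v=np.array([-u[1],u[0]]);O=h+.1855*u;e=np.array(nut)-O
    print('t',o['clock'],'hole',hp.round(1),st[k],'psi(tool)',round(psi,3),'nut in wrench mm',(e@u*1000).round(1),(e@v*1000).round(1),'F',o['ft_force'].round(1),'T',o['ft_torque'].round(2),'tcp',o['eef_pos'].round(4))
    return O,u,v
E
python3 - <<'E'
from m import *
meas('6');s=vision.camera('side');cv2.imwrite('pics/s6.png',s[:,:,::-1])
E
```

```text
t 10.7 hole [324.9 203.6] [  17   16   37   36 1047] psi(tool) 0.319 nut in wrench mm 11.6 2.0 F [-20.9  -6.9  27.1] T [-1.41  4.38 -0.1 ] tcp [0.4688 0.0099 0.0385]
```

Call:
send_rows --motion "0.9 0 0 -0.1 0; 0.9 0 0 -0.2 0; 0.9 0 0 -0.2 0"

```text
clock: 11.1
eef_pos: [0.4759, 0.0123, 0.0392]
tool_rot: [-0.16, 0.987, 0.0, -0.001]
ft_force: [-1.1, -0.7, -4.8]
grip_width: 0.0238
grasp_force: 59.7
```

Run:
```python
from m import *
O,u,v=meas('7')
for c in ['side','top']:
    s=vision.camera(c);cv2.imwrite(f'pics/{c}7.png',s[:,:,::-1])
    print([(c,tt,[(np.round(b['rect'],1),round(b['conf'],2)) for b in boxes_of(c,tt)][:2]) for tt in ['nut','worm','wrench']])
```

```text
t 11.1 hole [324.8 204.6] [  17   17   37   36 1053] psi(tool) 0.32 nut in wrench mm 4.4 1.9 F [-1.1 -0.7 -4.8] T [-0.13  0.27 -0.02] tcp [0.4759 0.0123 0.0392]
[('side', 'nut', []), ('side', 'worm', [(array([408.1, 410.3,  24. ,  15. ]), 0.85), (array([275.4, 232.7,  11.8,   9.3]), 0.59)]), ('side', 'wrench', [(array([292.9, 237.2,  82.6,  23.8]), 0.8), (array([392.8, 216.9,  63.1,  35.4]), 0.64)])]
[('top', 'nut', [(array([459.9, 205.7,  32.1,  36.3]), 0.62), (array([295.2, 190.7,   8.4,  10.6]), 0.54)]), ('top', 'worm', [(array([394.5, 312.1,   7.7,  11.3]), 0.6), (array([295.7, 188. ,   1.4,  12.4]), 0.15)]), ('top', 'wrench', [(array([177.9, 308.9,  67. ,  44.9]), 0.96), (array([398.1, 303.3,  55.2,  62.4]), 0.63)])]
```

Call:
send_rows --motion "0.9 -0.2 -0.05 0 0; 0.9 -0.4 -0.1 0 0; 0.9 -0.4 -0.1 0 0"

```text
clock: 11.85
eef_pos: [0.4814, 0.0128, 0.04]
tool_rot: [-0.159, 0.987, 0.0, 0.001]
ft_force: [0.5, -0.5, -4.2]
grip_width: 0.0243
grasp_force: 59.6
```

Call:
send_rows --motion "0.9 -0.15 0 0 0; 0.9 -0.25 0 0 0; 0.9 -0.25 0 0 0"

```text
clock: 12.15
eef_pos: [0.4817, 0.0131, 0.0395]
tool_rot: [-0.159, 0.987, -0.0, -0.001]
ft_force: [-3.6, -1.5, -4.1]
grip_width: 0.0245
grasp_force: 59.7
```

Run:
```python
from m import *
O,u,v=meas('8')
```

```text
t 12.15 hole [324.8 204.5] [  17   17   37   36 1052] psi(tool) 0.32 nut in wrench mm -1.5 3.0 F [-3.6 -1.5 -4.1] T [-0.44  0.96  0.01] tcp [0.4817 0.0131 0.0395]
```

Call:
send_rows --motion "-0.3 0.1 0 0.05 0; -0.3 0.1 0 0.05 0; -0.3 0.1 0 0.05 0; -0.3 0.1 0 -3 0; -0.3 0.1 0 -6 0"

```text
clock: 12.7
eef_pos: [0.4821, 0.0134, 0.1005]
tool_rot: [-0.16, 0.987, 0.0, -0.0]
ft_force: [1.1, -0.3, -0.8]
grip_width: 0.0553
grasp_force: 0.0
```

Run:
```python
from m import *
O,u,v=meas('9')
o=bot.get_obs();W=O-.05*u+.004*v
print('O',O,'to worm cm',totool(o,np.r_[W,.0653]).round(2))
```

```text
t 12.7 hole [324.6 178.4] [ 22   0  26  20 419] psi(tool) 0.32 nut in wrench mm -2.0 3.0 F [ 1.1 -0.3 -0.8] T [ 0.04 -0.06  0.06] tcp [0.4821 0.0134 0.1005]
O [0.6098371  0.05580187] to worm cm [-8.02  0.53  4.17]
```

Call:
send_rows --motion "1 -2.5 0.2 0 0; 1 -5 0.4 0 0; 1 -7.5 0.5 0 0; 1 -7.5 0.5 1.5 0; 1 -7.5 0.5 3 0"

```text
clock: 13.25
eef_pos: [0.5542, 0.0423, 0.0704]
tool_rot: [-0.16, 0.987, -0.0, 0.002]
ft_force: [-0.1, -0.5, 0.6]
grip_width: -0.0001
grasp_force: 0.0
```

Call:
send_rows --motion "1 0 0 0.3 0; 1 0 0 0.6 0; 1 0 0 0.6 0"

```text
clock: 13.55
eef_pos: [0.552, 0.0416, 0.0648]
tool_rot: [-0.159, 0.987, 0.0, 0.001]
ft_force: [-0.7, 0.1, 0.8]
grip_width: 0.0
grasp_force: 0.4
```

Call:
send_rows --motion "1 0 0 0.15 0; 1 -0.5 0 0.2 0; 1 -1 0 0.2 0; 1 -1.5 0 0.2 0"

```text
clock: 13.95
eef_pos: [0.5666, 0.0462, 0.0645]
tool_rot: [-0.159, 0.987, -0.0, 0.001]
ft_force: [-2.8, -0.1, 6.5]
grip_width: -0.0002
grasp_force: 3.0
```

Call:
send_rows --motion "1 0 0 -0.8 0; 1 1.5 0 -0.8 0; 1 1.5 0 -0.3 0; 1 1.5 0 0.2 0; 1 1.3 0 0.25 0"

```text
clock: 14.45
eef_pos: [0.5541, 0.042, 0.0639]
tool_rot: [-0.159, 0.987, -0.0, 0.002]
ft_force: [-9.7, -0.9, 28.2]
grip_width: -0.0001
grasp_force: 14.7
```

Call:
send_rows --motion "1 -0.4 0 0 0; 1 -0.8 0 0 0; 1 -1.2 0 0 0; 1 -1.6 0 0 0"

```text
clock: 14.85
eef_pos: [0.571, 0.048, 0.0626]
tool_rot: [-0.16, 0.987, 0.0, 0.003]
ft_force: [-3.1, 0.9, 9.8]
grip_width: 0.0002
grasp_force: 4.6
```

Run:
```python
from h import *
o=bot.get_obs();m=R.from_quat(o['tool_rot']).as_matrix();print(o['clock'],o['eef_pos'].round(4),(m.T@o['ft_force']).round(1))
s=vision.camera('side');cv2.imwrite('pics/s10.png',s[:,:,::-1])
for c in ['side']:
    print([(c,tt,[(np.round(b['rect'],1),round(b['conf'],2)) for b in boxes_of(c,tt)][:3]) for tt in ['nut','worm','wrench','jaw']])
```

```text
14.85 [0.571  0.048  0.0626] [ 2.6  1.8 -9.8]
[('side', 'nut', [(array([252.6, 234.4,  23.1,  13.9]), 0.71), (array([237.1, 198.2,  18.5,  45.5]), 0.61)]), ('side', 'worm', [(array([408.5, 410.4,  22.8,  16.2]), 0.49), (array([269.4, 255.2, 178. ,  94.4]), 0.37)]), ('side', 'wrench', [(array([288.1, 235.8,  78.4,  17.3]), 0.64), (array([402.1, 404.3,  84.9, 107.6]), 0.64), (array([393.4, 218.8,  59.9,  33.1]), 0.61)]), ('side', 'jaw', [(array([425.9, 429.1,  26.8,  29.6]), 0.7), (array([236.8, 196.9,  23.5,  43.2]), 0.61), (array([413.5, 221.6,  18. ,  10.2]), 0.55)])]
```

Call:
send_rows --motion "1 0 0 -0.8 0; 1 1.7 0 -0.8 0; 1 1.7 0 -0.3 0; 1 1.7 0 -0.05 0; 1 1.4 0 0 0"

```text
clock: 15.6
eef_pos: [0.5544, 0.0424, 0.0637]
tool_rot: [-0.159, 0.987, -0.0, -0.0]
ft_force: [-14.7, -0.5, 35.6]
grip_width: -0.0002
grasp_force: 17.8
```

Call:
send_rows --motion "1 -0.4 0 0 0; 1 -0.8 0 0 0; 1 -1.1 0 0 0"

```text
clock: 15.9
eef_pos: [0.5662, 0.0476, 0.0637]
tool_rot: [-0.16, 0.987, 0.001, 0.001]
ft_force: [-10.5, 2.5, 26.0]
grip_width: 0.0003
grasp_force: 12.4
```

Call:
send_rows --motion "1 0 0 -0.8 0; 1 1.5 0 -0.8 0; 1 1.5 0 -0.3 0; 1 1.5 0 0 0; 1 1.2 0 0 0"

```text
clock: 16.4
eef_pos: [0.5543, 0.0421, 0.0637]
tool_rot: [-0.159, 0.987, -0.0, 0.001]
ft_force: [-15.7, -2.2, 34.8]
grip_width: -0.0001
grasp_force: 16.8
```

Call:
send_rows --motion "1 -0.4 0 0 0; 1 -0.8 0 0 0; 1 -1.1 0 0 0"

```text
clock: 16.7
eef_pos: [0.5605, 0.0446, 0.0637]
tool_rot: [-0.159, 0.987, -0.001, -0.003]
ft_force: [-25.9, -4.8, 43.0]
grip_width: -0.0
grasp_force: 20.9
```

Call:
send_rows --motion "1 0 0 -1 0; 1 0 0 -4 0; 1 4 -0.2 -6 0; -0.3 8 -0.5 -6 0; -0.3 8.5 -0.5 -6 0"

```text
clock: 17.2
eef_pos: [0.4815, 0.0134, 0.1183]
tool_rot: [-0.159, 0.987, 0.0, -0.003]
ft_force: [1.1, -0.1, 0.4]
grip_width: 0.0279
grasp_force: 0.0
```

Run:
```python
from m import *
import m
o=bot.get_obs();im=vision.camera('wrist');cv2.imwrite('pics/w11.png',im[:,:,::-1])
g=cv2.cvtColor(im,cv2.COLOR_RGB2GRAY)[120:300,290:360]
n,l,st,ce=cv2.connectedComponentsWithStats((g<25).astype(np.uint8));print([(st[i],(ce[i]+[290,120]).round(1)) for i in range(1,n) if st[i,4]>80])
print(o['clock'],o['eef_pos'].round(4),alpha(o)+2*np.pi, o['grip_width'])
s=vision.camera('side');t=vision.camera('top');cv2.imwrite('pics/s11.png',s[:,:,::-1]);cv2.imwrite('pics/t11.png',t[:,:,::-1])
c=np.zeros((600,800,3),np.uint8);c[:300,:400]=cv2.resize(im[:,:,::-1],(400,300))
c[:600,400:]=cv2.resize(t[160:250,265:325,::-1],(400,600),interpolation=cv2.INTER_CUBIC)
c[300:600,:400]=cv2.resize(s[205:265,230:310,::-1],(400,300),interpolation=cv2.INTER_CUBIC)
cv2.imwrite('pics/c11.png',c)
```

```text
[(array([ 20,  43,  23,  23, 418], dtype=int32), array([321.1, 173.8]))]
17.2 [0.4815 0.0134 0.1183] 3.4602611716175486 0.02787690844217054
```

View pics/c11.png

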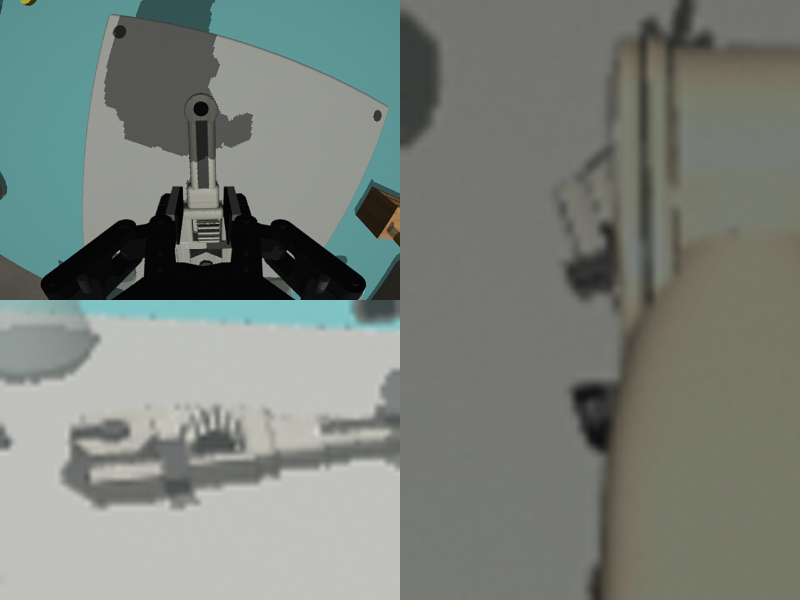

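Run:
```python
from h import *
o=bot.get_obs();h=px2w('wrist',(321.1,173.8),.089,o)[:2];n=np.array([.607,.058]);d=n-h
psi=np.arctan2(d[1],d[0]);u=d/np.linalg.norm(d);P=h+.052*u
print('psi',psi,'dist',np.linalg.norm(d),'grasp shift',totool(o,np.r_[P,.038]).round(2),'twist',-(psi+np.pi-(alpha(o)+2*np.pi)))
```

```text
psi 0.3500335564319189 dist 0.17867449234291033 grasp shift [-0.13 -0.04  8.1 ] twist -0.030282611561502026
```

```bash
python3 - <<'E'
from h import *
n=np.array([.607,.058])
f=lambda P:((w2px('side',P)-[230,205])*5+[0,300]).round(0)
for psi in (.32,.35):
  u=np.array([np.cos(psi),np.sin(psi)]);v=np.array([-u[1],u[0]])
  for x0 in (0,5):  # wrench origin ahead of nut by x0 mm
    O=n+x0/1000*u
    g=lambda x,y,z:f(np.r_[O+x/1000*u+y/1000*v,z])
    print(psi,x0,'movtip in top',g(13,19,.091),'movtip out top',g(13,35,.091),'out bottom',g(13,35,.075),'worm',g(-50,4,.1043),'worm left/right',g(-36.7,4,.091),g(-63,4,.091),'slot start',g(-107,0,.089))
print('stud',f((*n,.101)),'nut corner',f(np.r_[n+.022*u,.097]))
o=bot.get_obs();print(px2w('wrist',(321.1,173.8),.089,o))
E
python3 - <<'E'
import cv2;im=cv2.imread('pics/s11.png');print(cv2.cvtColor(im,cv2.COLOR_BGR2GRAY)[226:248,240:270])
E
```

```text
0.32 0 movtip in top [ 83. 460.] movtip out top [ 84. 477.] out bottom [ 86. 505.] worm [208. 412.] worm left/right [183. 437.] [235. 433.] slot start [322. 426.]
0.32 5 movtip in top [ 73. 461.] movtip out top [ 73. 478.] out bottom [ 76. 506.] worm [198. 413.] worm left/right [173. 438.] [225. 434.] slot start [312. 426.]
0.35 0 movtip in top [ 84. 460.] movtip out top [ 86. 477.] out bottom [ 88. 505.] worm [208. 410.] worm left/right [183. 436.] [235. 431.] slot start [321. 422.]
0.35 5 movtip in top [ 74. 461.] movtip out top [ 75. 478.] out bottom [ 78. 506.] worm [198. 411.] worm left/right [173. 437.] [225. 432.] slot start [311. 423.]
stud [107. 421.] nut corner [ 63. 432.]
[ 0.43916011 -0.00327272  0.089     ]
[[192 191 192 192 192 192 192 191 191 191 191 193 191 191 190 191 191 190
  190 169 185 188 188 191 191 164 187 165 185 170]
 [192 192 191 191 191 192 187 189 189 188 188 195 188 187 185 187 186 187
  188 188 188 188 188 191 193 196 189 185 177 198]
 [192 192 192 192 192 192 166 184 186 186 179 174 173 171 174 179 184 185
  187 187 180 188 188 190 198 191 188 185 141 
[... 1680 characters left out ...]
108 109 107 108 108 108
  107 107 107 107 101  84  81  81  82  80 109 133]
 [192 192 193 192 178 151 127 109 109 107 106 106 106 107 104 106 107 106
  107 104 107 107 108  90  84  89  94  94 123 185]
 [192 192 192 192 192 192 171 134 116 107 105 107 106 106 106 107 107 106
  107 107 107 119 123 128 109 119 126 128 128 174]
 [192 192 192 192 192 192 192 192 148 116 106 120 131 131 131 133 134 135
  136 134 133 165 169 189 139 128 128 143 145 145]
 [191 192 192 192 192 192 191 191 173 154 140 164 189 192 192 192 192 192
  192 192 192 192 192 192 154 146 145 187 193 192]
 [192 191 192 192 192 191 192 192 192 192 192 192 192 192 192 192 192 192
  192 192 192 192 192 192 192 192 192 192 192 192]]
```

Call:
send_rows --motion "-0.3 0.2 0 3 -0.01; -0.3 0.2 0 6 -0.02; -0.3 0.2 0 7.4 -0.02; -0.3 0.2 0 7.9 -0.02; -0.3 0.2 0 7.9 -0.02"

```text
clock: 17.85
eef_pos: [0.4845, 0.0141, 0.0394]
tool_rot: [-0.169, 0.986, 0.0, -0.001]
ft_force: [0.1, 0.2, 0.1]
grip_width: 0.0555
grasp_force: 0.0
```

Run:
```python
from h import *
o1=np.load('o1.npy',allow_pickle=True).item();n=np.array([.607,.058])
for name,f,(x0,x1,y0,y1),ob,th in [('wrist','w1',(395,435,20,58),o1,90),('top','top0',(296,318,150,175),None,95)]:
    g=cv2.cvtColor(cv2.imread(f'pics/{f}.png'),cv2.COLOR_BGR2GRAY)[y0:y1,x0:x1]
    print(name,np.percentile(g,[2,50]));th=(g.min()+np.median(g))/2
    c,l,st,ce=cv2.connectedComponentsWithStats((g<th).astype(np.uint8));k=1+np.argmax(st[1:,4])
    ys,xs=np.where(l==k);print(st[k])
    P=np.array([px2w(name,(x+x0,y+y0),.078,ob)[:2] for x,y in zip(xs,ys)])-n
    c0=P.mean(0);r=np.linalg.norm(P,axis=1);a=np.arctan2(P[:,1],P[:,0]);print('centroid ang',np.arctan2(c0[1],c0[0]),'r',r.min(),r.max(),'near',a[r<r.min()+.004].mean(),'far',a[r>r.max()-.006].mean())
o=bot.get_obs();print(o['eef_pos'],alpha(o)+np.pi,o['ft_force'].round(1))
```

```text
wrist [ 50. 137.]
[  4   5  32  29 470]
centroid ang -0.2598477218410947 r 0.06174469062763768 0.10052920520911253 near -0.26392186691504194 far -0.2557785035534764
top [ 49. 114.]
[ 5  9 11 12 62]
centroid ang -0.22229366970761413 r 0.06508152186125986 0.10201709095025181 near -0.21621102452556876 far -0.22830205881741594
[0.48449952 0.01411782 0.03939392] 0.3405958970914287 [0.1 0.2 0.1]
```

Call:
send_rows --motion "0.9 0 0 0 0; 0.9 0 0 0 0; 0.9 0 0 0 0; 0.9 0 0 0 0; 0.9 0 0 0 0"

```text
clock: 18.35
eef_pos: [0.4853, 0.0141, 0.0417]
tool_rot: [-0.169, 0.986, 0.0, 0.002]
ft_force: [0.2, 0.3, 6.0]
grip_width: 0.0241
grasp_force: 60.0
```

```bash
cat > arc.py <<'E'
from h import *
import sys
# rows for rotating about nut by total angle D (rad, +ccw) in N rows, tool frame shifts in cm
D=float(sys.argv[1]);N=int(sys.argv[2]);o=bot.get_obs();n=np.array([.607,.058]);p=o['eef_pos'][:2]
print(o['clock'],o['eef_pos'].round(4),'psi',alpha(o)+np.pi,'bearing to nut',np.arctan2(*(n-p)[::-1]),'r',np.linalg.norm(n-p),'F',o['ft_force'].round(1),'T',o['ft_torque'].round(2),o['grip_width'])
for k in range(1,N+1):
    a=D*k/N;c,s=np.cos(a),np.sin(a);q=n+np.array([[c,-s],[s,c]])@(p-n)
    print(totool(o,np.r_[q,o['eef_pos'][2]]).round(2),round(-a,3))
E
python3 arc.py -0.3 5
```

```text
18.35 [0.4853 0.0141 0.0417] psi 0.3404872892252273 bearing to nut 0.3457437578419619 r 0.1294018550628014 F [0.2 0.3 6. ] T [0.34 0.09 0.09] 0.02409525722427595
[-0.02  0.78 -0.  ] 0.06
[-0.08  1.55 -0.  ] 0.12
[-0.2   2.32 -0.  ] 0.18
[-0.35  3.08 -0.  ] 0.24
[-0.56  3.83  0.  ] 0.3
```

Call:
send_rows --motion "0.9 0 0.8 -0.05 0.06; 0.9 -0.1 1.55 -0.1 0.12; 0.9 -0.2 2.3 -0.1 0.18; 0.9 -0.35 3.1 -0.1 0.24; 0.9 -0.55 3.85 -0.1 0.3"

```text
clock: 18.85
eef_pos: [0.4767, 0.0513, 0.0417]
tool_rot: [-0.019, 1.0, -0.001, 0.001]
ft_force: [0.5, -1.8, 0.4]
grip_width: 0.0238
grasp_force: 59.6
```

```bash
python3 arc.py -0.24 5
python3 - <<'E'
from h import *
t=vision.camera('top');cv2.imwrite('pics/t12.png',t[:,:,::-1]);s=vision.camera('side');cv2.imwrite('pics/s12.png',s[:,:,::-1])
E
```

```text
18.85 [0.4767 0.0513 0.0417] psi 0.03815837046829351 bearing to nut 0.0510088528373261 r 0.13047483655647532 F [ 0.5 -1.8  0.4] T [-0.31 -0.23  0.43] 0.023793776890179492
[-0.01  0.63 -0.  ] 0.048
[-0.04  1.25 -0.  ] 0.096
[-0.11  1.87 -0.  ] 0.144
[-0.21  2.49 -0.  ] 0.192
[-0.33  3.11 -0.01] 0.24
```

Call:
send_rows --motion "0.9 0 0.65 0 0.05; 0.9 -0.05 1.25 0 0.1; 0.9 -0.1 1.9 0 0.145; 0.9 -0.2 2.5 0 0.19; 0.9 -0.3 3.1 0 0.24"

```text
clock: 19.45
eef_pos: [0.4786, 0.0821, 0.0417]
tool_rot: [0.1, 0.995, -0.001, 0.001]
ft_force: [2.1, -1.9, 0.8]
grip_width: 0.0239
grasp_force: 59.7
```

```bash
python3 arc.py -0.05 1
python3 - <<'E'
from h import *
t=vision.camera('top');cv2.imwrite('pics/t13.png',t[:,:,::-1]);s=vision.camera('side');cv2.imwrite('pics/s13.png',s[:,:,::-1])
t0=cv2.imread('pics/top0.png')
for f,z in (('top0',.101),('t13',.101)):
    g=cv2.cvtColor(cv2.imread(f'pics/{f}.png'),cv2.COLOR_BGR2GRAY)
    print(f);print(g[178:203,288:312])
E
```

```text
19.45 [0.4786 0.0821 0.0417] psi 6.082963474108013 bearing to nut -0.1854688183670779 r 0.13060959338883835 F [ 2.1 -1.9  0.8] T [-0.36 -0.34  0.49] 0.023935765028847568
[-0.01  0.65 -0.  ] 0.05
top0
[[115 115 115 115 115 116 114 116 115 116 115 115 115 114 116 114 116 115
  115 116 115 115 114 114]
 [116 115 115 115 115 116 115 115 115 115 115 116 116 115 115 114 116 115
  115 115 115 115 115 116]
 [116 115 116 116 116 115 115 116 117 115 114 115 114 114 115 115 115 115
  115 115 115 115 114 114]
 [116 115 115 115 116 116 116 115 110  92  83  91  96  98 107 113 114 115
  115 115 115 116 115 115]
 [114 115 115 115 116 116 109  94  84  64  54  77 103  97  98  95  98 112
  116 115 116 115 115 116]
 [115 116 115 116 116 105  82  83  97  74  52  75 114 112 109 105 100  95
  113 116 116 114 115 115]
 [115 115 116 116 107  78  78 104 113  96  56  75 115 117 115 115 107  82
   89 113 116 115 116 115]
 [116 117 116 113  97  80 104 113 115 105  60  60  87 101 115 116 111  86
   63  90 115 116 115 114]
 [116 115 116 107  88 106 116 115 111  96  59  51  58  74 100 115 113  99
   56  74 113 116 
[... 3455 characters left out ...]
18 119 119 119 118 117 116 115 115 116 110 106 118 108  69  86 117
  116 101 105 104  77 115]
 [118 118 118 119 118 118 116 117 116 116 115 108  98 118 113  81  81 119
  118 106  92 104  77 115]
 [118 118 118 118 118 116 118 118 117 117 115 108  96 118 119 100  76 118
  120 109  86 105  79 116]
 [118 118 117 112 111 104 114 116 116 115 114 105  91 119 121 105  70 117
  121 108  73  92  84 116]
 [113 112 110 107 105  99 104 102 104 107 107 105  96 119 121 106  65 105
  121 111  73  79  83 116]
 [111 109 108 107 105 101  99  96  93  93  93  93 100 118 121 109  67  90
  120 112  71  62  85 116]
 [109 109 109 108 106 104 103  99  96  91  87  84  89 106 120 111  70  83
  120 114  81  73 106 118]]
```

Call:
send_rows --motion "0.9 0 0.3 0 0.02; 0.9 0 0.6 0 0.045; 0.9 0 0.6 0.05 0.045; 0.9 0 0.6 0.05 0.045"

```text
clock: 19.95
eef_pos: [0.48, 0.0884, 0.0417]
tool_rot: [0.122, 0.993, -0.0, 0.001]
ft_force: [1.0, -2.3, 5.1]
grip_width: 0.0241
grasp_force: 60.1
```

Call:
send_rows --motion "-0.3 0 0 0 0; -0.3 0 0 0 0; -0.3 0 0 0 0; -0.3 0 0 -4 0; -0.3 0 0 -8 0"

```text
clock: 20.45
eef_pos: [0.4772, 0.0888, 0.1202]
tool_rot: [0.122, 0.993, -0.001, -0.003]
ft_force: [1.5, -0.7, 0.1]
grip_width: 0.0556
grasp_force: 0.0
```

Call:
send_rows --motion "-0.3 3 0 -4 0; -0.3 7 0 -9 0; -0.3 10 0 -14 0; -0.3 13 0 -18 0; -0.3 14 0 -20 0"

```text
clock: 20.95
eef_pos: [0.3415, 0.1231, 0.3227]
tool_rot: [0.122, 0.993, 0.0, -0.0]
ft_force: [1.2, 0.2, -0.6]
grip_width: 0.0552
grasp_force: 0.0
```

Run:
```python
from h import *
o=bot.get_obs();print(o['clock'],o['eef_pos'].round(3),o['joint_pos'].round(2))
im=vision.camera('wrist');cv2.imwrite('pics/w14.png',im[:,:,::-1]);np.save('o14.npy',o,allow_pickle=True)
print('nut px',w2px('wrist',(.607,.058,.101),o),'arrow',w2px('wrist',(.68,.039,.078),o))
print([(tt,[(np.round(b['rect'],1),round(b['conf'],2)) for b in boxes_of('wrist',tt)][:2]) for tt in ['nut','wrench','worm']])
t=vision.camera('top');cv2.imwrite('pics/t14.png',t[:,:,::-1]);g=cv2.cvtColor(t,cv2.COLOR_RGB2GRAY);print(g[178:200,288:314])
```

```text
20.95 [0.341 0.123 0.323] [ 0.35 -0.06  0.01  1.64  0.    0.59]
nut px [325.01771554 387.32813884] arrow [324.51157226 412.69453606]
[('nut', [(array([325.4, 383.7,  28.1,  23.6]), 0.79)]), ('wrench', [(array([516.1,  74. , 110.2, 100.1]), 0.96), (array([328.3, 318.1,  56. , 140.3]), 0.91)]), ('worm', [(array([ 83.3, 181.1,  20.5,  18.8]), 0.87), (array([330.1, 355.5,  14.5,  19.3]), 0.53)])]
[[114 115 115 114 113 115 115 115 114 114 115 114 114 114 113 114 114 115
  114 113 114 114 114 114 114 114]
 [114 114 115 115 114 113 115 115 114 115 115 115 114 115 115 115 115 114
  114 114 114 114 113 114 113 114]
 [115 115 115 115 115 114 114 116 116 113 113 113 114 114 113 115 114 114
  114 114 114 114 114 114 115 114]
 [115 114 114 114 113 114 115 113 109  92  86  89  84  86 100 113 114 115
  115 114 114 114 115 114 115 114]
 [114 112 107 104  98 106 110  97  92  88  99  94  61  67  90  86  90 111
  116 114 113 115 115 114 114 114]
 [114 111 101 105 105 110 111 107 105 106 113 103  56  63  95  95  75  92
  111 116 115 114 114 114 115 114]
 [114 110 106 110 112 109 105 113 113 112 111  93 
[... 994 characters left out ...]
75  66  78
  114 116 116 108  83  74 113 115]
 [ 51  53  59  65  45  42  47  40  40  66  88  84  69  56  43  35  59 102
  116 117 116 105  68  81 114 114]
 [ 49  50  50  51  49  48  51  47  43  54  76  58  37  33  29  30  67 115
  117 118 115 103  70 104 115 115]
 [ 44  48  51  52  49  49  50  49  50  74 106 103  96  81  69  60  74 115
  118 117 114 100  74 113 116 114]
 [ 37  50  62  58  46  48  51  51  64  98 119 119 117 112 108 105 106 117
  117 117 109  85  79 114 117 115]
 [ 67  77  83  48  40  47  60  59  60  99 118 119 119 119 119 118 118 119
  119 118 106  74  84 114 115 115]
 [103 100  91  54  58  75  83  71  46  70  95 107 116 117 120 118 119 118
  119 118 106  73 104 116 115 115]]
```

Run:
```python
from h import *
from scipy.optimize import least_squares
def prof(f,thr=112):
    g=cv2.cvtColor(cv2.imread(f'pics/{f}.png'),cv2.COLOR_BGR2GRAY).astype(float)
    # stud centre: weighted over rows 185-189
    w=np.clip(110-g[185:191,295:304],0,60);yy,xx=np.mgrid[185:191,295:304]
    S=np.array([(w*xx).sum(),(w*yy).sum()])/w.sum()
    pts=[]
    for r in (181.,182,183,184):
        row=np.clip(105-g[int(r),296:303],0,60);pts.append([(row*np.arange(296,303)).sum()/row.sum(),r])
    pts=np.array(pts);print(f,'stud',S.round(2),pts.round(2).tolist())
    W=np.array([px2w('top',p,.101)[:2] for p in pts]);s=px2w('top',S,.101)[:2]
    d=W-s;print('angles from stud',np.arctan2(d[:,1],d[:,0]).round(3),'r',np.linalg.norm(d,axis=1).round(4),'line dir',np.arctan2(*(W[0]-W[-1])[::-1]).round(3),s)
prof('top0');prof('t14')
# predicted ridge line pixels for several angles
for th in (.317,-.1,-.15,-.2,-.25,-.3):
    print(th,[w2px('top',np.r_[np.array([.607,.058])+r*np.array([np.cos(th),np.sin(th)]),.101]).round(2).tolist() for r in (0,.012,.018)])
# wrist: wrench heading & nut
o=np.load('o14.npy',allow_pickle=True).item();g=cv2.cvtColor(cv2.imread('pics/w14.png'),cv2.COLOR_BGR2GRAY)
sub=g[235:330,300:350];c,l,st,ce=cv2.connectedComponentsWithStats((sub<40).astype(np.uint8))
for i in range(1,c):
    if st[i,4]>60:print(st[i],(ce[i]+[300,235]).round(1),px2w('wrist',ce[i]+[300,235],.089,o).round(4))
```

```text
top0 stud [299.4  187.47] [[298.62, 181.0], [298.01, 182.0], [297.86, 183.0], [298.24, 184.0]]
angles from stud [0.13  0.255 0.335 0.326] r [0.0206 0.0178 0.0149 0.0115] line dir -0.107 [0.60830552 0.05947643]
t14 stud [299.49 187.46] [[299.31, 181.0], [299.6, 182.0], [300.58, 183.0], [300.23, 184.0]]
angles from stud [ 0.041 -0.005 -0.219 -0.189] r [0.0205 0.0173 0.0145 0.0112] line dir 0.301 [0.60831497 0.05917832]
0.317 [[299.87, 187.88], [298.7, 184.26], [298.12, 182.46]]
-0.1 [[299.87, 187.88], [300.32, 184.12], [300.54, 182.23]]
-0.15 [[299.87, 187.88], [300.51, 184.14], [300.83, 182.27]]
-0.2 [[299.87, 187.88], [300.7, 184.18], [301.12, 182.33]]
-0.25 [[299.87, 187.88], [300.89, 184.22], [301.4, 182.39]]
-0.3 [[299.87, 187.88], [301.08, 184.28], [301.68, 182.47]]
[19 24 11 10 79] [323.9 263.4] [0.4267 0.1016 0.089 ]
```

```bash
python3 -c "
from workcell import workorder
print(workorder.job_done())"
```

```text
the job is handed in; nothing more can be done
None
```

I handed the job in: the wrench is home on the nut, the jaw is rolled snug, and the ridge is at the arrow to within my estimate of about 0.05 rad (limit 0.10). No verdict came back; snugness rests on the worm stalling under the finger.

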